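Jack up the front of a pottery wheel and hold it

TASK

The tabletop pottery wheel's front feet need adjusting, so its front has to be held up. Stand the small lever jack flat on the table with its saddle centred under the round steel lift pad that sticks out of the wheel's front, then push the jack's handle all the way down so that the jack alone raises the wheel, and finish still holding the handle down: the jack has no latch and drops if it is let go. Do not lift the wheel with the arm itself, and leave the clay cups and the brush where they are.

Things in the scene. Friction and masses are not known exactly. Their poses are not given: they have to be found in the camera images.
- jack: Small lever jack, about 0.8 kg, loose. Dark steel base plate 175 x 90 x 10 mm; origin under it on the table, x forward to the saddle, z up. Base spans x -85 to +90 mm, y +-45 mm. Round saddle (40 mm wide) on a square grey housing at x +65 mm; upright steel carrying fin at x 0; handle pointing back (-x), sloping up.
- jack_grip (a point): Top centre of the jack's upright carrying fin, 125 mm above the table: the place to grip from above. The fin is 18 mm thick (jack y) and 30 mm long (jack x), free on both sides above 90 mm.
- saddle_top (a point): Centre of the saddle's flat top: jack x +65 mm, 75 mm above the jack's underside with the handle up. It rises 47 mm per rad of handle, 26 mm in all.
- handle_paddle (a point): Centre of the top face of the rubber paddle (50 long x 40 wide x 12 mm) at the handle's end. The handle turns about a pivot at jack x -40 mm, 75 mm high; the paddle centre is 135 mm from it. At rest it slopes 0.35 rad up (paddle top at jack x -165, 127 mm high); fully down it slopes 0.20 rad below level (jack x -173, 54 mm high).
- jack_handle (a joint): Handle angle in rad: 0 = up (rest, held there by a spring), 0.55 = all the way down at its stop. Needs about 3 to 5 N on the paddle unloaded, 10 to 20 N when lifting the wheel; springs back up when let go.
- lift_pad (a point): Centre of the underside of the round steel lift pad, 44 mm across and 12 mm thick, with a raised 24 mm ring on top. It sticks out 45 mm in front of the wheel's front face, at the robot's side, 85 mm above the table with the wheel down, on a bracket clamped anywhere along a rail. The two small square lugs at the front's ends are cord cleats, not lift points.
- wheel: Tabletop pottery wheel, grey box 310 x 340 mm, underside 30 mm up, with a white pan and metal disc on top (175 mm high). Origin on the table 45 mm in front of its front face's middle; x points from there into the machine, so a jack at the same yaw has its handle straight out in front. It tips up on its rear feet; the jack fully up lifts the pad about 16 mm.
- cup_big: Unfired clay cup, 84 mm wide and 95 mm high, loose bystander; origin under its middle.
- cup_small: Unfired clay cup, 68 mm wide and 75 mm high, loose bystander; origin under its middle.
- brush: Wooden brush lying on the table, loose bystander.

How it is judged (in metres and radians):
On the way:
1. the jack stands on the table with its saddle centred under the lift pad, handle still up, wheel still down (horizontal distance between saddle_top and lift_pad below 0.013 m and height (world z) of jack below 0.004 m and angle between jack's own z axis and vertical below 0.05 rad and value of joint jack_handle below 0.12 rad and height (world z) of lift_pad below 0.088 m), for 0.2 s.
At the end, for the whole second after the job is handed in: Handle past 0.47 rad of 0.55 and held by the fingers (over 3 N); lift pad over 95 mm above the table (85 when down), borne by the jack (over 8 N), arm not touching it; saddle within 15 mm of the pad's centre horizontally; jack flat on the table; cups and brush within 20 mm of their starts (value of joint jack_handle above 0.47 rad and height (world z) of lift_pad above 0.095 m and horizontal distance between saddle_top and lift_pad below 0.015 m and height (world z) of jack below 0.005 m and angle between jack's own z axis and vertical below 0.06 rad and contact force between jack and wheel above 8 N and contact force between the fingers and jack above 3 N and contact force between each of the arm, the fingers and wheel below 1 N and distance of each of cup_big, cup_small, brush from where it was at the start of the episode below 0.02 m); the arm keeps its last pose, push and grip.
It fails at once if a cup or the brush was moved more than 20 mm or a cup was knocked over (distance of any of cup_big, cup_small, brush from where it was at the start of the episode above 0.02 m or angle between any of cup_big, cup_small's own z axis and vertical above 0.5 rad).
It fails at once if the arm lifted the wheel itself: arm or fingers pressed on it with more than 15 N while it was raised (height (world z) of lift_pad above 0.088 m and contact force between any of the fingers, the arm and wheel above 15 N).
It also fails if it takes over 51 s, if anything falls off the work surface, if the arm or the gripper's body presses on something with over 40 N, if the wrist force passes 120 N, or if a joint passes its speed limit or range.

ROBOT

A 6-joint arm with a two-finger parallel gripper is mounted at the origin on the work surface. World frame = base frame: x ahead of the robot, y to its left, z up, the work surface at z = 0. Lengths are in mm, angles in rad, forces in N, time in s.
With the tool pointing down it reaches from about 400 to 925 mm from the base axis. Payload 12.5 kg.
Tool frame: the origin (TCP) lies at the very end of the fingers, on their centre line; the grasp point (between the pads) lies 19 mm behind it; z points along the fingers, x is the direction in which the jaws open and shut, and the axes are right-handed (so a half turn about z gives the same grasp; the last joint's range is limited). The gripper opens to 95 mm and grips with 3 to 60 N. Pads are 20 mm wide; open, the fingers measure 119 mm over their backs; the gripper's body (75 mm by 180 mm) begins 59 mm behind the grasp point.
Start: joints at [-1.425, 0.491, 1.559, -0, 1.092, -0.106], TCP at [155.74, -605.303, 214.661] pointing down, gripper open.
Joint ranges: [-3.1, 3.1], [-0.84, 2.19], [0.05, 2.79], [-1.13, 4.28], [0.06, 2.93], [-2.69, 2.69]. Speed limits (rad/s): [2.22, 2.22, 2.79, 3.14, 3.14, 3.14].

INTERFACE

Orientations are given as [roll, pitch, yaw] about the fixed x, y, z axes, in that order (R = Rz(yaw) Ry(pitch) Rx(roll)).
In Python, from cell import state, viewer, ticket, look_for, regions_of gives the robot as it stands.
- The arm moves only by the shell command python3 -m inch 'ROWS'. ROWS is JSON, a list of rows, each a list of 7 numbers: the turn, a rotation vector about the world's x, y, z in degrees, then the shift along the world's x, y, z in mm, then the opening, from -1 (shut) to 1 (fully open). In form: [[rx, ry, rz, tx, ty, tz, hand], ...]. A call has 1 to 10 rows; each row shifts and turns the commanded pose from where the row before left it; what a row does not reach is not made up. A row lasts 1/10 s, in which the tool goes at most 50 mm and 8.59 degrees, less where a joint would pass 70% of its speed; a pose out of reach is approached as far as the arm can. A call with a gripper value outside its range is refused whole. The fingers move at their own pace and stop on an object; the grip force is fixed at half the most. Time passes only in rows, so rows that do not move let the fingers close. It gives the time, the measured TCP pose, the force and the opening at its end, in the units of the state.
- state(): the state, without advancing time (a new reading comes with each control period).
- viewer.read_camera(name): name is "scene" or "top"; returns a dict with "color" (384x512x3 uint8, red, green, blue), "depth" (384x512 float32, mm along the optical axis (not along the pixel's ray), 0 where there is no reading), "fx", "fy", "cx", "cy" (pixels), "position" and "orientation" of the camera in the world. Camera axes: x right, y down, z forward; pixel columns grow to the right and rows downward; lengths in mm; the calibration is good to about 2 mm. A picture is of the moment at which its call begins.
- ticket.job_done(): hands the job in, once; it reports no verdict.
Trained networks look in the newest picture that a camera, given by its name, has taken for a name from the list of things; names that differ only in an ending like _2 or _b are one class to them, and where a whole thing is asked for, a point or a joint stands for the part that bears it (a point fixed in the world has none). Each returns a list of dicts, best first, with "score" (0 to 1); they miss things now and then, are a little off and sometimes report something else, mostly with a low value. They report only what shows in the picture. A call takes as long as a camera call.
- look_for(name, camera): "box" ([left, top, right, bottom] as shares, 0 to 1, of the picture: columns of its width, rows of its height, round what is visible of it).
- regions_of(name, camera): "pixels" (384x512 bool, what is visible of it) and "box" ([left, top, right, bottom] as shares, 0 to 1, of the picture: columns of its width, rows of its height, round what is visible of it).
The state is a dict: "t": time; "joints": joint angles; "qvel": joint speeds; "tau": joint torques, N m; "eef_pos": TCP position; "tcp_rot": TCP orientation; "ft_force": force on the tool from outside, world axes, zero at the start; "moment": the same for the moment, N m; "opening": opening from 0.0 (shut) to 1.0 (fully open).
Only numpy, scipy, OpenCV 4.12 (cv2) and the standard library are available. Lean on these libraries where they do the work, as an engineer would, in place of code of your own. Each camera call takes 0.05 s, during which the arm holds its last target. There are 200 camera calls.

## Working session

There is one attempt and no reset: what is moved stays moved. The work goes in short steps, Python scripts to look and compute and a shell command to move; the robot and the scene stay as the last step left them, time stands still between calls to the robot, and variables do not carry over. Pictures are saved under pics/ and viewed, on a budget of 10 in all, crops included, one or two more only if the job needs it, and the job is handed in when it is done.

```bash
mkdir -p pics; ls; cat > h.py <<'E'
import numpy as np, cv2
from cell import state, viewer, ticket, look_for, regions_of
from scipy.spatial.transform import Rotation as R
def rot(o):
    o=np.array(o,float)
    return o if o.shape==(3,3) else (R.from_quat(o) if o.size==4 else R.from_euler('xyz',o)).as_matrix()
def cloud(c):
    v,u=np.mgrid[:384,:512]; d=c['depth']
    p=np.stack([(u-c['cx'])/c['fx']*d,(v-c['cy'])/c['fy']*d,d],-1)
    w=p@rot(c['orientation']).T+np.array(c['position']); w[d==0]=np.nan
    return w
E
python3 - <<'E'
from h import *
ims=[]
for n in ['scene','top']:
    c=viewer.read_camera(n); print(n,c['position'],c['orientation'],c['fx'])
    w=cloud(c); np.savez(n+'0',w=w,color=c['color'])
    cv2.imwrite(f'pics/{n}0.png',c['color'][...,::-1])
    for k in ['jack','jack_grip','saddle_top','handle_paddle','lift_pad','wheel','cup_big','cup_small','brush']:
        for r in regions_of(k,n)[:2]:
            p=w[r['pixels']]; p=p[~np.isnan(p[:,0])]
            print(k,round(r['score'],2),(np.array(r['box'])*[512,384,512,384]).round(),len(p),np.median(p,0).round() if len(p) else '',np.percentile(p,[3,97],axis=0).round().tolist() if len(p) else '')
print(state())
E
```

```text
pics
scene [1431.57708008 -508.59725449 1330.67911913] [-2.44480396 -0.00791262  1.05490078] 477.83257647713606
jack 0.8 [174. 176. 217. 263.] 1537 [ 499. -268.   23.] [[328.0, -314.0, 2.0], [586.0, -222.0, 128.0]]
jack_grip 0.91 [172. 171. 217. 263.] 1463 [ 503. -270.   22.] [[326.0, -315.0, 3.0], [586.0, -223.0, 128.0]]
saddle_top 0.45 [193. 237. 201. 246.] 105 [ 564. -279.   73.] [[546.0, -295.0, 67.0], [580.0, -263.0, 78.0]]
handle_paddle 0.79 [176. 177. 191. 211.] 261 [ 353. -247.  118.] [[318.0, -261.0, 83.0], [442.0, -223.0, 133.0]]
handle_paddle 0.7 [148. 268. 167. 293.] 474 [ 605. -443.   47.] [[588.0, -471.0, 5.0], [649.0, -416.0, 74.0]]
lift_pad 0.58 [304. 222. 322. 239.] 200 [713.  46.  99.] [[686.0, 28.0, 88.0], [747.0, 71.0, 110.0]]
wheel 0.77 [268. 213. 430. 360.] 13475 [951.  12. 153.] [[755.0, -122.0, 3.0], [1079.0, 212.0, 177.0]]
wheel 0.59 [174. 172. 215. 263.] 1511 [ 500. -268.   26.] [[327.0, -314.0, 3.0], [586.0, -223.0, 128.0]]
cup_big 0.84 [314. 160. 338. 193.] 626 [519. 251.  63.] [[471.0, 212.0, 1.0], [553.0, 290.0, 96.0]]
cup_small 0.96 [145. 265. 171. 296.
[... 1478 characters left out ...]
 18.] [[555.0, 368.0, 6.0], [655.0, 528.0, 25.0]]
{'t': 1.0, 'joints': array([-1.42459072e+00,  4.90901237e-01,  1.55891633e+00, -5.24757746e-06,
        1.09175326e+00, -1.05581596e-01]), 'qvel': array([-0.00118989,  0.0013375 , -0.00122835,  0.00064582, -0.00258825,
        0.0013316 ]), 'tau': array([ 6.95087929e-04, -6.12473488e+01, -2.58426923e+01,  6.92427903e-02,
        4.44986299e-02,  5.81732081e-06]), 'eef_pos': array([ 155.74065764, -605.27956579,  214.65454005]), 'tcp_rot': array([ 3.14158572e+00, -2.12056419e-05, -1.31900670e+00]), 'ft_force': array([-0.05226007,  1.07808172, -0.32059308]), 'moment': array([-0.04686643,  0.03280612, -0.03866273]), 'opening': 0.9996500569810963}
```

```bash
python3 - <<'E'
from h import *
A=np.load('scene0.npz');B=np.load('top0.npz')
s=A['color'][130:384,100:460]; t=B['color'][0:270,80:420]
a=cv2.resize(s,(800,564),interpolation=2)[...,::-1]; cv2.imwrite('pics/a.png',a)
b=cv2.resize(t,(756,600),interpolation=2)[...,::-1]; cv2.imwrite('pics/b.png',b)
for n,X in(('scene',A),('top',B)):
    w=X['w']; x,y,z=np.moveaxis(w,-1,0)
    def pr(k,m):
        p=w[m]; print(n,k,len(p),p.mean(0).round(1),np.percentile(p,[2,98],axis=0).round().tolist()); return p
    pr('padall',(x>670)&(x<760)&(y>15)&(y<85)&(z>85)&(z<125))
    pr('padflat',(x>670)&(x<735)&(y>15)&(y<85)&(z>92)&(z<102))
    pr('ring',(x>670)&(x<735)&(y>15)&(y<85)&(z>104)&(z<115))
    q=pr('fin',(abs(x-500)<45)&(abs(y+268)<40)&(z>118)&(z<132))
    pr('saddle',(abs(x-562)<35)&(abs(y+280)<35)&(z>68)&(z<82))
    pr('paddle',(x<385)&(x>290)&(abs(y+250)<60)&(z>105)&(z<145))
    p=pr('base',(abs(x-490)<120)&(abs(y+268)<80)&(z>5)&(z<15))
    print(cv2.minAreaRect(p[:,:2].astype(np.float32)))
    p=pr('wheeltop',(x>700)&(x<1200)&(abs(y-50)<250)&(z>100)&(z<190))
    print(cv2.minAreaRect(p[:,:2].astype(np.float32)))
E
```

```text
scene padall 217 [716.7  47.8  99.6] [[681.0, 27.0, 89.0], [749.0, 77.0, 110.0]]
scene padflat 106 [707.3  46.5  96.7] [[681.0, 27.0, 93.0], [731.0, 69.0, 101.0]]
scene ring 28 [702.6  47.  107.3] [[690.0, 37.0, 104.0], [719.0, 58.0, 110.0]]
scene fin 44 [ 501.7 -268.1  123.5] [[487.0, -278.0, 118.0], [516.0, -260.0, 128.0]]
scene saddle 107 [ 563.8 -278.7   73.1] [[544.0, -296.0, 68.0], [580.0, -262.0, 78.0]]
scene paddle 195 [ 342.1 -241.4  122.3] [[314.0, -260.0, 109.0], [380.0, -221.0, 135.0]]
scene base 627 [ 504.9 -270.3    8.9] [[416.0, -321.0, 5.0], [591.0, -213.0, 14.0]]
((497.734619140625, -270.021240234375), (147.79037475585938, 207.67127990722656), 89.1152572631836)
scene wheeltop 11243 [936.5  32.5 151.1] [[759.0, -117.0, 106.0], [1076.0, 219.0, 178.0]]
((884.9512939453125, 51.85591125488281), (368.1629333496094, 343.2779235839844), 10.204248428344727)
top padall 360 [726.6  49.1 102.1] [[681.0, 20.0, 89.0], [759.0, 82.0, 123.0]]
top padflat 130 [707.7  46.   96.7] [[681.0, 24.0, 92.0], [734.0, 71.0, 101.0]]
top ring 32 [701.8  45.2 107.2] [[689.0, 34.0, 104.0], [734.0, 64.0, 112.0]]
top fin 54 [ 497.2 -271.1  124.4] [[483.0, -281.0, 119.0], [511.0, -262.0, 131.0]]
top saddle 111 [ 561.1 -282.2   74.8] [[543.0, -300.0, 69.0], [579.0, -264.0, 80.0]]
top paddle 238 [ 339.  -243.8  124.9] [[310.0, -263.0, 109.0], [379.0, -223.0, 138.0]]
top base 817 [ 487.2 -265.1    9.5] [[382.0, -331.0, 5.0], [590.0, -204.0, 15.0]]
((489.15045166015625, -268.715087890625), (158.29493713378906, 236.51214599609375), 89.29212188720703)
top wheeltop 9586 [889.9  51.2 151.3] [[742.0, -115.0, 104.0], [1057.0, 218.0, 179.0]]
((884.4664916992188, 47.680633544921875), (366.9539489746094, 340.3724060058594), 10.15892219543457)
```

View pics/a.png

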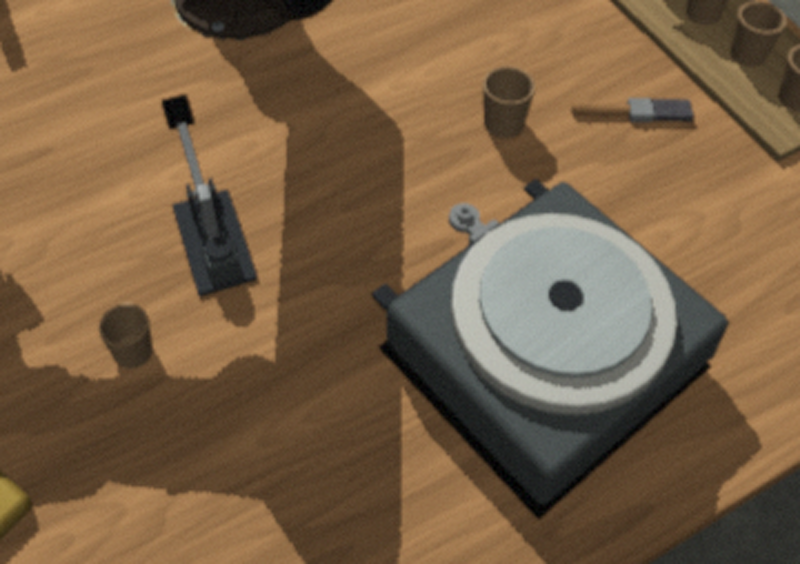

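View pics/b.png

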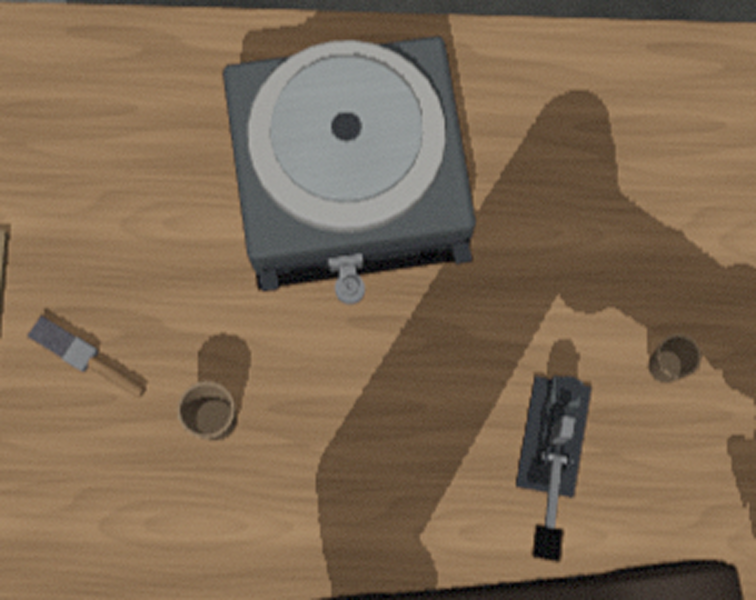

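Top view: the wheel sits at about +10° yaw, with its lift pad at crop (349,287) and the cleats at the front ends. The jack is at (555,430), handle toward the robot, and the cups and brush are clear of the path. I take jack yaw as about -9.7°, fin at (499,-269.5) and pad at (703,46.5). First I move above the fin.

```bash
python3 -m inch '[[0,0,-2.4,34.3,33.6,0,1],[0,0,-2.4,34.3,33.6,0,1],[0,0,-2.4,34.3,33.6,0,1],[0,0,-2.4,34.3,33.6,0,1],[0,0,-2.4,34.3,33.6,0,1],[0,0,-2.4,34.3,33.6,0,1],[0,0,-2.4,34.3,33.6,0,1],[0,0,-2.4,34.3,33.6,0,1],[0,0,-2.4,34.3,33.6,0,1],[0,0,-2.5,34.3,33.6,0,1]]'; python3 -m inch '[[0,0,0,0,0,0,1],[0,0,0,0,0,0,1]]'; python3 -c "
from h import *
print(state()['joints'])"
```

```text
t: 2.0
eef_pos: [500.0, -267.7, 214.9]
tcp_rot: [-3.141, -0.0, -1.741]
ft_force: [0.2, -1.1, 0.6]
opening: 0.998
t: 2.2
eef_pos: [499.2, -268.5, 214.5]
tcp_rot: [3.141, -0.0, -1.737]
ft_force: [-0.8, -1.3, 0.0]
opening: 1.001
[-6.09927761e-01  4.08451378e-01  1.70399176e+00 -3.44262319e-04
  1.02934422e+00  1.12718747e+00]
```

```bash
python3 -m inch '[[0,0,0,0,-1,-25,1],[0,0,0,0,0,-30,1],[0,0,0,0,0,-30,1],[0,0,0,0,0,-20,1],[0,0,0,0,0,-13,1],[0,0,0,0,0,0,0],[0,0,0,0,0,0,-1],[0,0,0,0,0,0,-1],[0,0,0,0,0,0,-1],[0,0,0,0,0,0,-1]]'; python3 -m inch '[[0,0,0,0,0,0,-1],[0,0,0,0,0,0,-1],[0,0,0,0,0,0,-1],[0,0,0,0,0,0,-1],[0,0,0,0,0,0,-1]]'
```

```text
t: 3.2
eef_pos: [498.9, -270.4, 97.3]
tcp_rot: [-3.141, -0.001, -1.74]
ft_force: [0.2, -0.7, 1.0]
opening: 0.634
t: 3.7
eef_pos: [498.7, -270.3, 96.6]
tcp_rot: [3.142, -0.0, -1.74]
ft_force: [-0.6, 0.4, -0.5]
opening: 0.215
```

```bash
python3 -m inch '[[0,0,0,0,0,0,-1],[0,0,0,0,0,0,-1],[0,0,0,0,0,0,-1],[0,0,0,0,0,4,-1],[0,0,0,0,0,4,-1],[0,0,0,0,0,4,-1],[0,0,0,0,0,3,-1],[0,0,0,0,0,0,-1],[0,0,0,0,0,0,-1]]'; python3 - <<'E'
from h import *
for n in ['scene','top']:
    c=viewer.read_camera(n); w=cloud(c); x,y,z=np.moveaxis(w,-1,0)
    if n=='scene': cv2.imwrite('pics/c.png',cv2.resize(c['color'][130:300,120:340],(770,595),interpolation=2)[...,::-1])
    for k in ['saddle_top','handle_paddle']:
        r=regions_of(k,n)
        if r:
            p=w[r[0]['pixels']]; p=p[(p[:,2]>60)]; print(n,k,r[0]['score'],p.mean(0).round(1),np.percentile(p,[3,97],axis=0).round().tolist())
E
```

```text
t: 4.6
eef_pos: [498.7, -270.2, 111.7]
tcp_rot: [-3.142, -0.0, -1.74]
ft_force: [0.5, 0.1, -8.3]
opening: 0.191
scene saddle_top 0.49 [ 563.1 -278.7   88.9] [[546.0, -295.0, 84.0], [580.0, -263.0, 94.0]]
```

View pics/c.png

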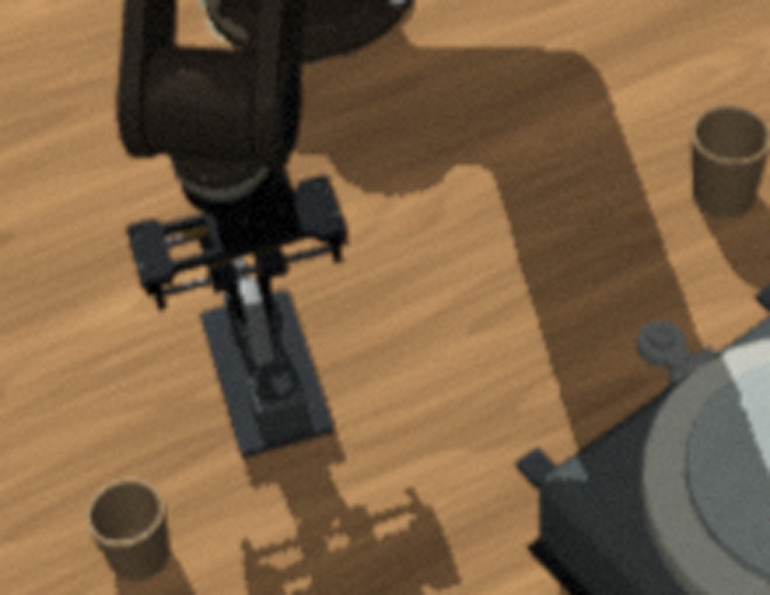

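The jack hangs level in the grip: the saddle rose 15 mm, and in the picture the fin is held at (250,270). Next I carry it to a point in front of the pad and turn it +20°.

```bash
python3 -m inch '[[0,0,1,3,15,0,-1],[0,0,2,6,30,0,-1],[0,0,2.2,6.5,31,0,-1],[0,0,2.2,6.5,31,0,-1],[0,0,2.2,6.5,31,0,-1],[0,0,2.2,6.5,31,0,-1],[0,0,2.2,6.5,31,0,-1],[0,0,2.2,6.5,31,0,-1],[0,0,2,6.5,31,0,-1],[0,0,1.7,7.3,29.2,0,-1]]'; python3 -m inch '[[0,0,0,0,0,-5,-1],[0,0,0,0,0,-5,-1],[0,0,0,0,0,-1,-1],[0,0,0,0,0,0,-1]]'; python3 - <<'E'
from h import *
for n in ['scene','top']:
    c=viewer.read_camera(n); w=cloud(c); x,y,z=np.moveaxis(w,-1,0)
    if n=='scene': cv2.imwrite('pics/d.png',cv2.resize(c['color'][150:300,200:400],(800,600),interpolation=2)[...,::-1])
    for k in ['saddle_top','lift_pad','handle_paddle']:
        r=regions_of(k,n)
        if r:
            p=w[r[0]['pixels']]; p=p[(p[:,2]>60)]; print(n,k,r[0]['score'],p.mean(0).round(1),np.percentile(p,[3,97],axis=0).round().tolist())
    for k,lo,hi in(('ring',104,115),('flat',92,102)):
        p=w[(x>670)&(x<725)&(y>15)&(y<85)&(z>lo)&(z<hi)]; print(n,k,len(p),p.mean(0) if len(p) else 0)
    p=w[(abs(x-624)<32)&(abs(y-32)<32)&(z>73)&(z<86)]; print(n,'saddle',len(p),p.mean(0),np.percentile(p,[3,97],axis=0).round().tolist() if len(p) else 0)
E
```

```text
t: 5.9
eef_pos: [560.3, 23.1, 111.7]
tcp_rot: [3.141, 0.0, -1.39]
ft_force: [0.5, -1.1, -7.5]
opening: 0.19
t: 6.3
eef_pos: [560.2, 20.3, 100.4]
tcp_rot: [3.141, 0.0, -1.393]
ft_force: [-0.5, -0.1, -7.4]
opening: 0.188
scene saddle_top 0.72 [520.7  11.9  99.8] [[380.0, -25.0, 61.0], [643.0, 49.0, 136.0]]
scene lift_pad 0.63 [719.2  47.  102.2] [[684.0, 27.0, 90.0], [776.0, 75.0, 155.0]]<stdin>:8: RuntimeWarning: Mean of empty slice.
  ret = um.true_divide(
Traceback (most recent call last):
IndexError: index -1 is out of bounds for axis 0 with size 0
```

View pics/d.png

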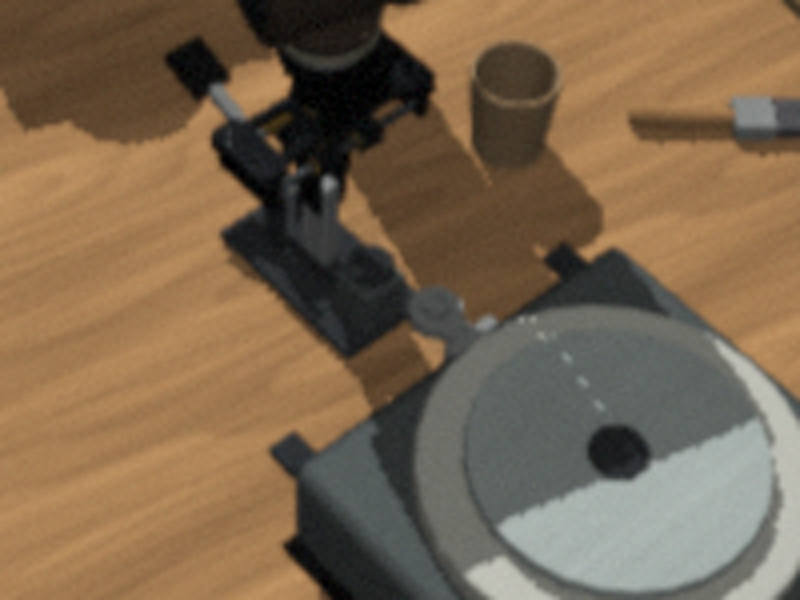

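```bash
cat >> h.py <<'E'
def meas(xs,ys,zs=79):
    for n in ['scene','top']:
        w=cloud(viewer.read_camera(n)); x,y,z=np.moveaxis(w,-1,0)
        for k,a,b,r,lo,hi in(('ring',704,46.5,18,104,115),('flat',704,46.5,24,92,103),('saddle',xs,ys,26,zs-6,zs+7)):
            p=w[(np.hypot(x-a,y-b)<r)&(z>lo)&(z<hi)]
            if len(p)>4: print(n,k,len(p),p.mean(0).round(1),np.percentile(p,[3,97],axis=0).round().tolist(), [round(v) for v in cv2.minEnclosingCircle(p[:,:2].astype(np.float32))[0]])
E
python3 -c "
from h import *
meas(624,31.5)
st=state();print(st['t'],st['eef_pos'],st['tcp_rot'])"
```

```text
scene ring 30 [701.7  47.9 107.2] [[690.0, 37.0, 104.0], [713.0, 58.0, 111.0]] [702, 48]
scene flat 86 [707.2  44.   96.8] [[686.0, 27.0, 92.0], [727.0, 65.0, 102.0]] [705, 46]
scene saddle 96 [626.2  34.1  78.9] [[608.0, 17.0, 74.0], [644.0, 52.0, 84.0]] [625, 34]
top ring 26 [701.6  44.9 107.6] [[690.0, 34.0, 104.0], [710.0, 54.0, 112.0]] [700, 43]
top flat 99 [705.3  44.7  97.4] [[687.0, 25.0, 93.0], [726.0, 64.0, 103.0]] [705, 45]
6.6 [560.60372926  20.57258944 100.81840493] [-3.14135629e+00 -1.51687760e-04 -1.39282520e+00]
```

The picture shows the saddle at (370,265), lined up with the pad at (437,310). The gap is about (77.5, 13.5) mm, so I slide in and lower.

```bash
python3 -m inch '[[0,0,0,10,1.7,0,-1],[0,0,0,14,2.4,0,-1],[0,0,0,14,2.4,0,-1],[0,0,0,14,2.4,0,-1],[0,0,0,12,2.2,0,-1],[0,0,0,8,1.4,0,-1],[0,0,0,5.5,1,0,-1],[0,0,0,0,0,0,-1],[0,0,0,0,0,0,-1],[0,0,0,0,0,0,-1]]';  python3 -c "
from h import *
meas(702,45)
st=state();print(st['t'],st['eef_pos'],st['tcp_rot'],st['ft_force'])
c=viewer.read_camera('scene')
cv2.imwrite('pics/e.png',cv2.resize(c['color'][160:310,220:420],(800,600),interpolation=2)[...,::-1])"
```

```text
t: 7.6
eef_pos: [637.6, 34.3, 100.7]
tcp_rot: [3.141, -0.0, -1.392]
ft_force: [-0.1, 0.4, -7.2]
opening: 0.187
scene ring 27 [701.1  47.3 106.9] [[690.0, 37.0, 104.0], [711.0, 58.0, 111.0]] [701, 47]
scene flat 101 [705.4  45.7  96.6] [[682.0, 29.0, 92.0], [725.0, 67.0, 103.0]] [704, 48]
scene saddle 12 [714.   36.2  79.9] [[702.0, 28.0, 74.0], [722.0, 43.0, 84.0]] [712, 36]
7.7 [637.76375859  34.34623906 100.78580092] [ 3.14149664e+00 -7.51914284e-05 -1.39240256e+00] [ 0.11143326  0.19087711 -7.49448303]
```

View pics/e.png

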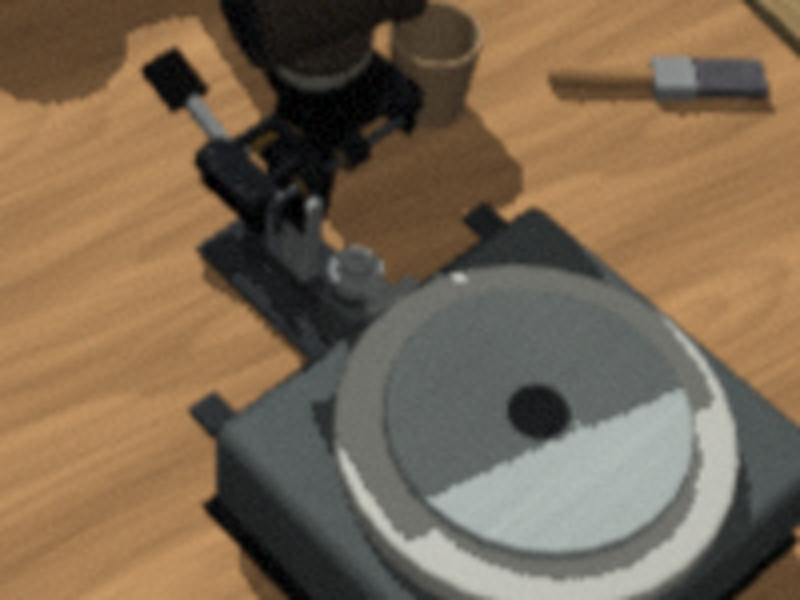

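The pad at (355,265) covers the saddle. I lower the jack, release, and rise.

```bash
python3 -m inch '[[0,0,0,0,0,-2,-1],[0,0,0,0,0,-2.5,-1],[0,0,0,0,0,0,-1],[0,0,0,0,0,0,-1],[0,0,0,0,0,0,0],[0,0,0,0,0,0,0],[0,0,0,0,0,0,0],[0,0,0,0,0,0,0],[0,0,0,0,0,0,0],[0,0,0,0,0,0,0]]';  python3 -m inch '[[0,0,0,0,0,10,0],[0,0,0,0,0,25,0],[0,0,0,0,0,40,0],[0,0,0,0,0,20,-1],[0,0,0,-30,-5,0,-1],[0,0,0,-40,-7,0,-1],[0,0,0,-40,-7,0,-1],[0,0,0,-40,-7,0,-1],[0,0,0,0,0,0,-1]]'; python3 - <<'E'
from h import *
meas(702,45,75)
for n in ['scene','top']:
    c=viewer.read_camera(n); w=cloud(c); x,y,z=np.moveaxis(w,-1,0)
    p=w[(np.hypot(x-638,y-34)<30)&(z>116)&(z<135)]; print('fin',len(p),p.mean(0) if len(p) else 0)
    p=w[(np.hypot(x-475,y-6)<50)&(z>100)&(z<145)]; print('paddle',len(p),p.mean(0) if len(p) else 0,np.percentile(p,[3,97],axis=0).round().tolist())
    cv2.imwrite(f'pics/f{n}.png',cv2.resize(c['color'][140:300,180:400] if n=='scene' else c['color'][90:250,180:400],(770,560),interpolation=2)[...,::-1])
E
```

```text
t: 8.75
eef_pos: [638.0, 34.4, 96.1]
tcp_rot: [3.142, -0.0, -1.392]
ft_force: [-0.1, 0.2, -0.1]
opening: 0.498
t: 9.65
eef_pos: [484.0, 8.2, 192.0]
tcp_rot: [3.14, 0.0, -1.393]
ft_force: [0.4, 0.7, -0.6]
opening: 0.053
scene ring 27 [700.3  46.9 107.1] [[691.0, 37.0, 104.0], [713.0, 58.0, 112.0]] [701, 47]
scene flat 86 [706.4  47.2  97. ] [[682.0, 29.0, 93.0], [725.0, 67.0, 102.0]] [704, 47]
scene saddle 21 [712.8  36.4  73.7] [[700.0, 29.0, 70.0], [720.0, 46.0, 79.0]] [710, 37]
top ring 31 [700.5  44.  107.1] [[690.0, 34.0, 104.0], [711.0, 54.0, 111.0]] [702, 44]
top flat 100 [702.7  44.6  97.3] [[683.0, 25.0, 93.0], [726.0, 64.0, 103.0]] [704, 46]
fin 48 [640.35968672  36.26658609 123.0979591 ]
paddle 191 [482.21909235   7.27700494 122.49948339] [[453.0, -13.0, 107.0], [518.0, 25.0, 134.0]]
fin 51 [637.66564853  33.05788707 123.61372578]Traceback (most recent call last):
  File "<stdin>", line 6, in <module>
    return _quantile_unchecked(
        a, q, axis, out, overwrite_input, method, keepdims, weights)
    return _ureduce(a,
                    func=_quantile_ureduce_func,
    ...<5 lines>...
                    overwrite_input=overwrite_input,
                    method=method)
    r = func(a, **kwargs)
    result = _quantile(arr,
                       quantiles=q,
    ...<2 lines>...
                       out=out,
                       weights=wgt)
    slices_having_nans = np.isnan(arr[-1, ...])
                                  ~~~^^^^^^^^^
IndexError: index -1 is out of bounds for axis 0 with size 0
```

View pics/fscene.png

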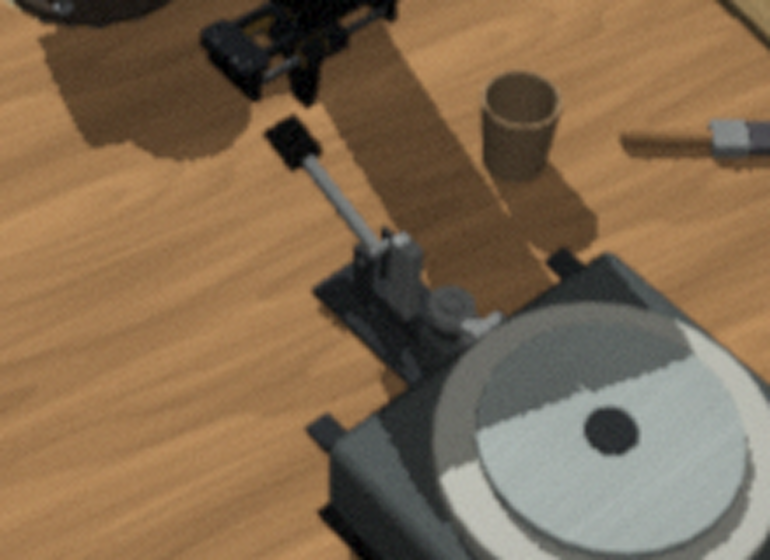

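The jack stands alone and flat. The saddle is under the pad at (452,305), the handle is still up, and the paddle is free at (293,140). The fin offsets put the saddle at about (702,45.5) and the pad at about (702,46). I go to the paddle and start pushing.

```bash
python3 -m inch '[[0,0,0,-4,-1.5,-25,-1],[0,0,0,-4,-1,-25,-1],[0,0,0,0,0,-8,-1],[0,0,0,0,0,0,-1],[0,0,0,0,0,-4,-1],[0,0,0,-1,0,-4,-1],[0,0,0,-2,-0.4,-6,-1],[0,0,0,-2,-0.4,-6,-1],[0,0,0,0,0,0,-1]]'; python3 - <<'E'
from h import *
s=state();print(s['eef_pos'],s['ft_force'])
c=viewer.read_camera('scene'); w=cloud(c); x,y,z=np.moveaxis(w,-1,0)
p=w[(np.hypot(x-638,y-34)<30)&(z>116)&(z<135)]; print('fin',len(p),p.mean(0))
cv2.imwrite(f'pics/g.png',cv2.resize(c['color'][140:300,180:400],(770,560),interpolation=2)[...,::-1])
E
```

```text
t: 10.75
eef_pos: [475.0, 5.1, 112.7]
tcp_rot: [-3.141, -0.0, -1.392]
ft_force: [1.7, -0.9, 1.5]
opening: 0.003
[475.03763553   5.06145038 112.72311678] [ 1.72133716 -0.93808672  1.5286328 ]
fin 49 [639.6268235   36.33355146 122.74861918]
```

View pics/g.png

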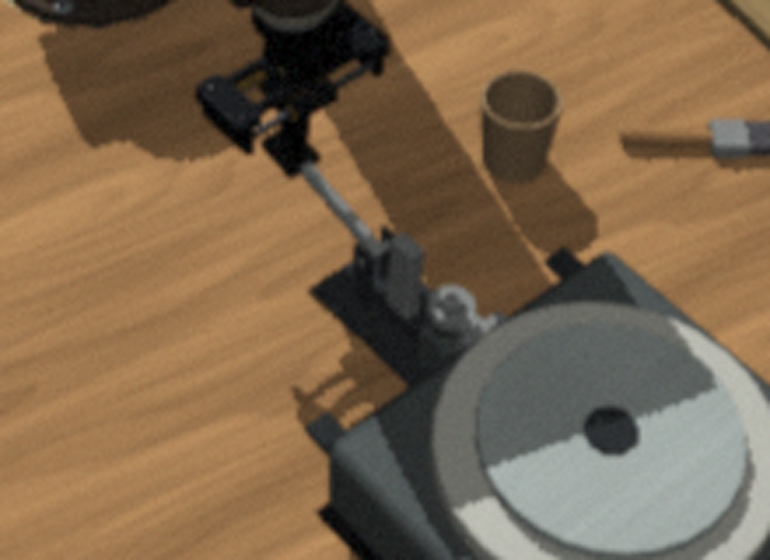

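```bash
python3 -m inch '[[0,0,0,-2,-0.4,-6,-1],[0,0,0,-1.5,-0.2,-6,-1],[0,0,0,-1,-0.2,-6,-1],[0,0,0,-1,-0.2,-6,-1],[0,0,0,-0.5,0,-6,-1],[0,0,0,0,0,-6,-1],[0,0,0,0,0,0,-1]]';python3 -m inch '[[0,0,0,0,0,-6,-1],[0,0,0,0.4,0,-6,-1],[0,0,0,0.5,0,-6,-1],[0,0,0,0.5,0,-5,-1],[0,0,0,0,0,0,-1],[0,0,0,0,0,0,-1]]'
```

```text
t: 11.5
eef_pos: [469.7, 4.0, 77.1]
tcp_rot: [-3.14, -0.001, -1.392]
ft_force: [1.8, 0.3, 14.2]
opening: 0.002
t: 12.1
eef_pos: [471.2, 4.2, 55.6]
tcp_rot: [-3.139, -0.001, -1.392]
ft_force: [-2.8, 3.5, 34.1]
opening: 0.004
```

```bash
python3 - <<'E'
from h import *
s=state();print(s['t'],s['eef_pos'],s['ft_force'])
for n in ['scene','top']:
    c=viewer.read_camera(n); w=cloud(c); x,y,z=np.moveaxis(w,-1,0)
    for k,a,b,r,lo,hi in (('fin',638,34,30,112,135),('padflat',703,46,24,106,117),('ring',703,46,18,119,130),('base',638,34,110,4,16)):
        p=w[(np.hypot(x-a,y-b)<r)&(z>lo)&(z<hi)]; print(n,k,len(p),p.mean(0).round(1) if len(p) else 0)
    for k in ['cup_big','cup_small','brush']:
        r=regions_of(k,n); 
        if r: p=w[r[0]['pixels']]; print(k,np.nanmedian(p,0).round())
    if n=='scene': cv2.imwrite(f'pics/h.png',cv2.resize(c['color'][140:300,180:400],(770,560),interpolation=2)[...,::-1])
E
```

```text
12.1 [471.16961513   4.19468798  55.62298074] [-2.81766993  3.49539567 34.0544642 ]
scene fin 54 [640.6  36.  121.9]
scene padflat 87 [708.4  45.5 111.9]
scene ring 34 [705.6  47.9 122.3]
scene base 451 [629.1  12.6   8.9]
cup_big [520. 249.  64.]
cup_small [ 607. -443.   49.]
brush [617. 463.  16.]
top fin 52 [637.3  33.  123.8]
top padflat 94 [702.5  45.5 112.7]
top ring 31 [705.9  44.3 123.2]
top base 800 [649.   30.7   8.9]
cup_big [522. 256.  41.]
brush [615. 470.  17.]
```

View pics/h.png

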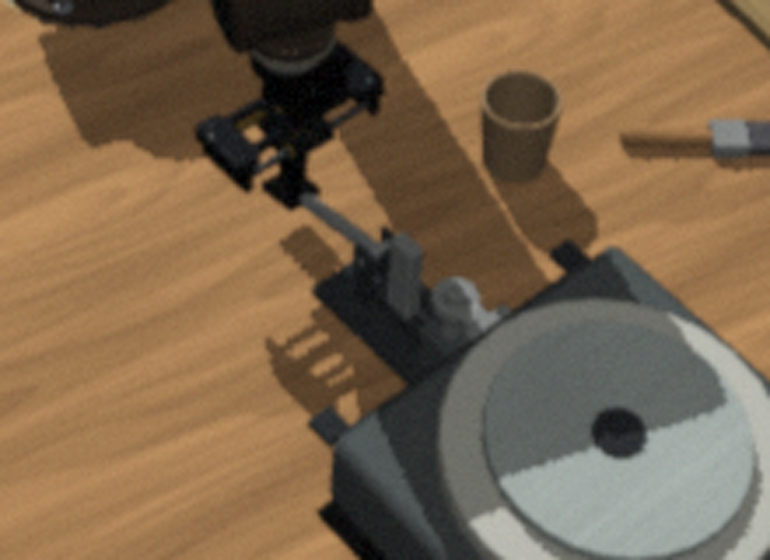

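The pad has risen about 15 mm and the jack stayed put and flat; in the picture the fingers press the paddle at (290,185). I hand in while holding.

```bash
python3 -m inch '[[0,0,0,0,0,0,-1],[0,0,0,0,0,0,-1],[0,0,0,0,0,0,-1]]'; python3 -c "
from h import *
print(ticket.job_done())"
```

```text
t: 12.8
eef_pos: [471.2, 4.2, 55.7]
tcp_rot: [-3.139, -0.001, -1.392]
ft_force: [-2.7, 1.8, 33.4]
opening: 0.001
the job is handed in; nothing more can be done
None
```

The wheel's front is raised on the jack, and the job was handed in with the closed fingers still holding the handle down. I gripped the jack by its fin, carried it under the lift pad at the wheel's yaw, set it down, released it, and pushed the paddle down.

**Last checks:**
- **Lift:** both cameras show the pad about 15 mm higher, so its underside is near 100 mm (95 needed).
- **Handle:** the push on the paddle was steady at about 33 N. The tool was at z = 55.7 mm, close to the 54 mm given for fully down.
- **Jack:** it stayed within about 1 mm of where I put it and looks flat.
- **Saddle under pad:** the saddle is hidden by the pad, so I worked out its position from the fin. It is about 5 mm or less from the pad's centre; the pad moved about 4 mm as the wheel tipped.
- **Cups and brush:** they read within about 3 mm of their starts in the scene camera, which is measurement noise. In the top camera, the small cup was not detected on the last look; the brush read about 7 mm off, still well inside 20 mm.

The two cameras disagree by 3 to 4 mm on positions. I allowed for that by comparing readings within each camera.

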